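# Load the prize case, close it and hold the lid down for locking

## Task

Put the boxed toy car into the small display case, picture side up, centred on the orange pad and squared up with the case. Then bring the clear lid down and press it onto its rubber seal with the fingertips on the middle of the lid's aluminium front rail, never leaning on the clear pane, with a steady push of about 12 N, so that the attendant can turn the key in the lock below. Finish while still pressing - do not let go - and leave the other two prizes, the tumbler and the token cup where they are.

Things in the scene. Friction and masses are not known exactly. Their poses are not given: they have to be found in the camera images.
- toy_box: the boxed toy car to load: a stiff card box 76 x 48 x 44 mm (x, y, z), about 0.14 kg, yellow with blue panels, a picture of a red car on its top. Origin: centre of the underside; z up, x along its 76 mm length. Starts on the counter to the left or right of the case.
- case: the display case, fixed to the counter: 200 mm deep (x) x 340 mm wide (y) x 75 mm high to its rim, aluminium frame, clear walls 10 mm thick, blue deck 12 mm above the counter, open at the top under the lid. A key lock sticks out 6 mm from the middle of its front wall, 52 mm up. Origin: centre of the underside; x points from the front (robot side) to the hinge side.
- pad: the orange pad in the case that marks the free place: 86 x 58 x 3 mm, fixed on the deck, its axes parallel to the case's. Origin: centre of its underside, 12 mm above the counter; its top is 15 mm above the counter. It lies 35 mm towards the front from the middle of the case, and in the left, middle or right of three places 105 mm apart across the case; the other two places hold the prizes.
- prize_box: bystander: a green and violet prize box 66 x 44 x 42 mm high standing on the deck of the case. Origin: centre of the underside.
- prize_tin: bystander: a round pink tin, 51 mm across, 45 mm high, standing on the deck of the case. Origin: centre of the underside.
- tumbler: bystander: a pink tumbler with a steel lid, 74 mm across, 122 mm high, standing on the counter on the other side of the case from the toy box. Origin: centre of the underside.
- token_cup: bystander: a violet cup with brass tokens, 84 mm across, 75 mm high, on the counter. Origin: centre of the underside.
- lid (a joint): angle of the lid (rad): 0 when it rests unpressed on the rubber seal (front rail about 7.5 mm proud of flush), growing as it opens; starts 1.4 to 1.6, about upright. Its slope to the level is this plus 0.04. The stiff hinge (0.3 N m) keeps the lid where it is left above about 1.1; below about 0.9 it sinks onto the seal by itself, at up to 0.6 rad/s.
- lid_hinge (a point): the middle of the lid's hinge axis, on the far upper edge of the case, 75 mm above the counter; the axis runs along the case's y. With the lid down, the lid lies on the side of the robot from here.
- front_rail: aluminium front rail of the lid, 24 mm wide, 14 mm thick, 340 mm long, its middle 193 mm from the hinge axis. Origin: middle of its underside; z points to the outer (upper) side, x to the hinge. Pressed, it sinks about 0.5 mm per newton from where it rests by its own weight; about 12 N brings it within 1 to 2 mm of flush, beyond about 17 N it meets a hard stop.
- press_point (a point): the middle of the front rail's upper (outer) face, 193 mm from the hinge axis and 14 mm above the rail's underside: the place to press. It is 89 mm above the counter when the lid is flush.
- pane: the clear 3 mm pane in the lid, 165 x 308 mm, between the rails, its top 4 mm below the rails' upper face. Do not push on it. Origin: its middle, on the plane of the rails' underside.
Things that resemble listed ones, but are neither listed nor needed, are in the scene too. What is shaped like the toy_box but turquoise is not meant.

How it is judged:
By the outcome, as a careful person would: the job done as asked, in the order asked, and still so for the second after the job is handed in, while the arm keeps its last pose, push and grip.
It also fails if it takes over 69 s, if anything falls off the work surface, if the arm or the gripper's body presses on something with over 40 N, if the wrist force passes 120 N, or if a joint passes its speed limit or range.

## Robot

A 6-joint arm with a two-finger parallel gripper is mounted at the origin on the work surface. World frame = base frame: x ahead of the robot, y to its left, z up, the work surface at z = 0. Lengths are in m, angles in rad, forces in N, time in s.
With the tool pointing down it reaches from about 0.275 to 0.75 m from the base axis. Payload 10.2 kg.
Tool frame: the origin (TCP) lies between the finger pads; the fingertips stand 8 mm ahead of it and the grasp point (between the pads) lies 11 mm behind it; z points along the fingers, y is the line along which they close (so a half turn about z gives the same grasp; the last joint's range is limited). The gripper opens to 85 mm and grips with 20 to 120 N. Pads are 22 mm wide; open, the fingers measure 114 mm over their backs; the gripper's body (76 mm by 85 mm) begins 54 mm behind the grasp point. The pads swing forward as they close: fully open they stand 13 mm farther back than shut.
Start: joints at [0.909, 0.313, 1.498, -0, 1.331, -0.223], TCP at [0.223, 0.475, 0.239] pointing down, gripper open.
Joint ranges: [-2.94, 2.94], [-0.97, 2.17], [0.19, 2.56], [-1.23, 4.37], [0.02, 3.11], [-2.88, 2.88]. Speed limits (rad/s): [2.39, 2.39, 3.01, 3.14, 3.14, 3.14].

## Interface

Orientations are given as a rotation vector (axis times angle).
In Python, from cell import robot, snapshot, camera_info gives the robot as it stands.
- The arm moves only by the tool servo_tool, never from a script. Its argument "series" is a list of rows, each an object of numbers: "x", "y", "z": the shift along the world's x, y, z in m; "yaw": the turn about the world's z in rad. In form: [{"x": .., "y": .., "z": .., "yaw": ..}, ...]. A call has 1 to 10 rows; each row shifts and turns the commanded pose from where the row before left it; what a row does not reach is not made up. A row lasts 1/8 s, in which the tool goes at most 62.5 mm and 10.7 degrees, less where a joint would pass 70% of its speed; a pose out of reach is approached as far as the arm can. A call with a gripper value outside its range is refused whole. "hand" is the closure, from -1 (fully open) to 1 (shut), set as the call begins (left out, the last holds). The fingers move at their own pace and stop on an object; "squeeze" is the grip in N (left out, the last holds). Time passes only in rows, so rows that do not move let the fingers close. It gives the time, the measured TCP pose, the force, the opening and the grip force at its end, in the units of the state.
- robot.sense(): the state, without advancing time (a new reading comes with each control period).
- snapshot(name): name is "scene" or "top" or "wrist"; returns the picture (384x512x3 uint8, red, green, blue); there is no depth.
- camera_info(name): a dict with "mtx" (3x3 intrinsics, pixels), "dist" ([k1, k2, p1, p2, k3] as OpenCV has them; the pictures are not rectified), "R" (3x3) and "t" (3): a world point X has camera coordinates R X + t. Camera axes: x right, y down, z forward; pixel columns grow to the right and rows downward; lengths in m; the calibration is good to about 2 mm. A picture is of the moment at which its call begins: read the wrist's pose just before it. camera_info takes no time and is no camera call; for the wrist camera it gives the pose at the moment of the call.
- robot.sign_off(): hands the job in; it is judged then, once.
The state is a dict: "t": time; "joint_positions": joint angles; "qvel": joint speeds; "tau": joint torques, N m; "tool_pos": TCP position; "tcp_rot": TCP orientation; "ft_force": force on the tool from outside, world axes, zero at the start; "ft_torque": the same for the moment, N m; "grip_width": opening from 0.0 (shut) to 1.0 (fully open); "finger_force": force on a finger pad.
Only numpy, scipy, OpenCV 4.12 (cv2) and the standard library are available. Lean on these libraries where they do the work, as an engineer would, in place of code of your own. Each camera call takes 0.05 s, during which the arm holds its last target. There are 200 camera calls.

## Working session

There is one attempt and no reset: what is moved stays moved. The work goes in short steps, Python scripts to look and compute and a tool call to move; the robot and the scene stay as the last step left them, time stands still between calls to the robot, and variables do not carry over. Pictures are saved under pics/ and viewed, at most 10 in all, crops included, and the job is handed in when it is done.

Besides the shell and the picture viewer there is one more tool, called after "Call:" as a command line: name --argument value ..., lists and objects as JSON in quotes. servo_tool: Moves the arm, as the interface text tells. Its arguments: {"type":"object","properties":{"series":{"type":"array","items":{"type":"object","properties":{"x":{"type":"number"},"y":{"type":"number"},"z":{"type":"number"},"yaw":{"type":"number"}}}},"hand":{"type":"number"},"squeeze":{"type":"number"}},"required":["series"]}

```bash
mkdir -p pics; ls
cat > h.py <<'E'
import numpy as np, cv2
from cell import robot, snapshot, camera_info
def ray(ci,px):
    u=cv2.undistortPoints(np.array([[px]],float),np.array(ci["mtx"]),np.array(ci["dist"]))[0,0]
    R=np.array(ci["R"]);t=np.array(ci["t"])
    return -R.T@t, R.T@np.array([u[0],u[1],1])
def onz(ci,px,z):
    o,d=ray(ci,px); return o+d*(z-o[2])/d[2]
def proj(ci,X):
    R=np.array(ci["R"]);r=cv2.Rodrigues(R)[0]
    return cv2.projectPoints(np.array(X,float).reshape(-1,3),r,np.array(ci["t"],float),np.array(ci["mtx"]),np.array(ci["dist"]))[0][:,0]
def save(n,im): cv2.imwrite("pics/"+n+".png",im[:,:,::-1])
E
python3 - <<'E'
from h import *
for n in ("scene","top"):
    ci=camera_info(n); im=snapshot(n); np.save(n+"0.npy",im); save(n+"0",im)
    print(n,-np.array(ci["R"]).T@np.array(ci["t"]))
s=robot.sense(); print(s["t"],s["tool_pos"],s["tcp_rot"],s["ft_force"])
E
```

```text
pics
scene [ 0.62014891 -0.71014986  0.68462124]
top [ 0.33180591 -0.02773425  1.03637896]
0.1 [0.22292643 0.47507252 0.23879612] [-6.83705393e-01 -3.06575859e+00  1.66846867e-03] [0.15450298 0.27812701 0.13210862]
```

View pics/top0.png

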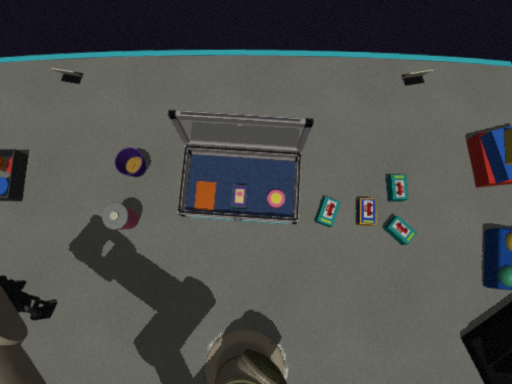

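View pics/scene0.png

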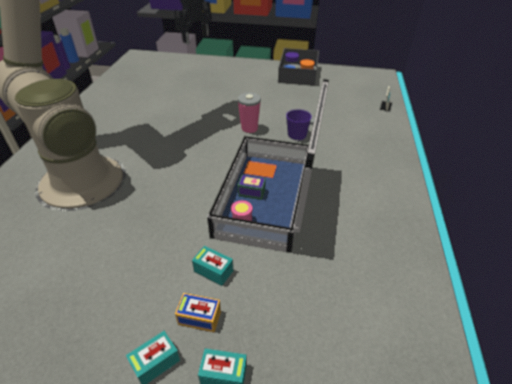

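The top view shows the yellow/blue box at (367,211). Lookalikes are the turquoise boxes at (328,210), (398,187) and (401,229). The orange pad is at (205,195) in the left place, the prize box at (240,195), the tin at (276,199), the tumbler at (116,216) and the token cup at (130,161). In the scene view the yellow/blue box is at (199,311) and the lid stands upright.

Choice: top (367,211), which I'll check in a crop.

Run:
```python
from h import *
for n,seed in (("top",(367,211)),("scene",(199,311))):
    ci=camera_info(n); im=np.load(n+"0.npy"); hsv=cv2.cvtColor(im,cv2.COLOR_RGB2HSV)
    m=cv2.inRange(hsv,(5,190,90),(14,255,255))
    c=max(cv2.findContours(m,0,2)[0],key=cv2.contourArea) if n=="top" else None
    k,l,st,ce=cv2.connectedComponentsWithStats(m)
    for i in range(1,k):
        if st[i,4]>60: print(n,"orange",ce[i].round(1),st[i,4],onz(ci,ce[i],.015).round(4))
    print(n,"toy top",onz(ci,seed,.044).round(4))
ci=camera_info("top")
# toy crop + case crop
im=np.load("top0.npy")
a=cv2.resize(im[190:232,350:386],None,fx=10,fy=10,interpolation=2)
b=cv2.resize(im[105:230,160:320],None,fx=4.2,fy=4.2,interpolation=2)[:,:]
b=cv2.resize(b,(538,420)); a=cv2.resize(a,(260,303)); a=np.vstack([a,np.zeros((117,260,3),np.uint8)])
save("crop0",np.hstack([b[:,:538],a]))
```

```text
top orange [204.9 195.4] 484 [0.495  0.1229 0.015 ]
top toy top [ 0.4485 -0.3533  0.044 ]
scene orange [306.9  63.1] 69 [0.5812 0.9069 0.015 ]
scene orange [259.9 169.2] 278 [0.4955 0.1224 0.015 ]
scene toy top [ 0.4553 -0.3631  0.044 ]
```

View pics/crop0.png

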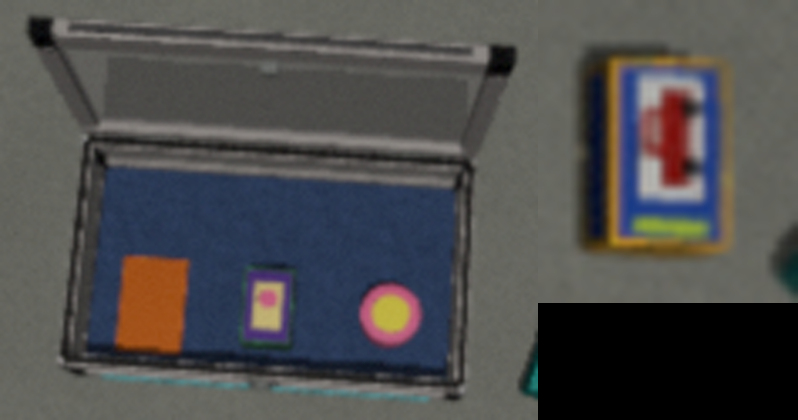

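The crop confirms the yellow box with blue panels and a red car, its length roughly along world x. The pad is in the case's left place, and the case is yawed a few degrees clockwise. I'll move over the pad for a close look on the way.

Call:
servo_tool --series '[{"x": 0.03, "y": -0.05, "z": 0.02}, {"x": 0.03, "y": -0.05, "z": 0.02}, {"x": 0.03, "y": -0.05, "z": 0.02}, {"x": 0.03, "y": -0.05, "z": 0.02}, {"x": 0.03, "y": -0.05, "z": 0.02}, {"x": 0.02, "y": -0.05, "z": 0.02}, {"x": 0, "y": -0.05, "z": 0.0}, {"x": 0, "y": 0, "z": 0}]' --hand -1

```text
invalid input
```

Run:
```python
from h import *
s=robot.sense(); print(s["t"],s["tool_pos"],s["tcp_rot"],s["grip_width"])
ci=camera_info("wrist"); im=snapshot("wrist"); np.save("w1.npy",im); save("w1",im)
import json; json.dump({k:np.array(v).tolist() for k,v in ci.items()},open("w1.json","w"))
R=np.array(ci["R"]);print(-R.T@np.array(ci["t"]),R.round(2).tolist())
Rt=cv2.Rodrigues(np.array(s["tcp_rot"]))[0]; print("tool axes (cols)",Rt.round(3).tolist())
```

```text
0.1 [0.22292643 0.47507252 0.23879612] [-6.83705393e-01 -3.06575859e+00  1.66846867e-03] 0.9943398793775619
[0.15123091 0.50960314 0.37301909] [[0.43, 0.9, -0.0], [0.86, -0.4, 0.31], [0.28, -0.13, -0.95]]
tool axes (cols) [[-0.905, 0.425, -0.001], [0.425, 0.905, -0.001], [0.0, -0.001, -1.0]]
```

View pics/w1.png

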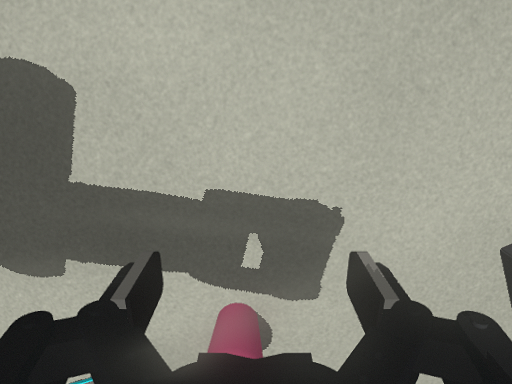

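The wrist view shows the fingers, the shadow and the tumbler edge at (240,330). The move call was rejected, so I'll retry with full rows.

Call:
servo_tool --series '[{"x": 0.03, "y": -0.05, "z": 0.02, "yaw": 0.05}, {"x": 0.03, "y": -0.05, "z": 0.02, "yaw": 0.05}, {"x": 0.03, "y": -0.05, "z": 0.02, "yaw": 0.05}, {"x": 0.03, "y": -0.05, "z": 0.02, "yaw": 0.05}, {"x": 0.03, "y": -0.05, "z": 0.02, "yaw": 0.05}, {"x": 0.02, "y": -0.05, "z": 0.02, "yaw": 0.05}, {"x": 0, "y": -0.05, "z": 0.0, "yaw": 0.05}, {"x": 0, "y": 0, "z": 0, "yaw": 0.05}]'

```text
t: 1.15
tool_pos: [0.3933, 0.1227, 0.3593]
tcp_rot: [-0.066, -3.141, 0.001]
ft_force: [-0.9, 0.9, 0.8]
grip_width: 1.001
finger_force: 0.0
```

Run:
```python
from h import *
import json
s=robot.sense(); ci=camera_info("wrist"); im=snapshot("wrist"); np.save("w1.npy",im); save("w1b",im)
json.dump({k:np.array(v).tolist() for k,v in ci.items()},open("w1.json","w"))
hsv=cv2.cvtColor(im,cv2.COLOR_RGB2HSV)
m=cv2.inRange(hsv,(5,190,80),(14,255,255)); 
c=max(cv2.findContours(m,0,2)[0],key=cv2.contourArea); r=cv2.minAreaRect(c);b=cv2.boxPoints(r)
P=np.array([onz(ci,p,.015) for p in b]);print(b.round(1).tolist(),P.round(4).tolist(),P.mean(0))
for i in range(4):
    d=P[(i+1)%4]-P[i];print(np.linalg.norm(d),np.degrees(np.arctan2(d[1],d[0])))
```

```text
[[241.0, 202.0], [276.0, 202.0], [276.0, 225.0], [241.0, 225.0]] [[0.4889, 0.0975, 0.015], [0.4912, 0.1525, 0.015], [0.5306, 0.1516, 0.015], [0.5283, 0.0953, 0.015]] [0.50975506 0.12423422 0.015     ]
0.05495908566970625 87.56776428686061
0.039425231620877764 -1.23260696173715
0.056315233687044004 -92.43352268759877
0.03941889859496439 176.79629955737914
```

View pics/w1b.png

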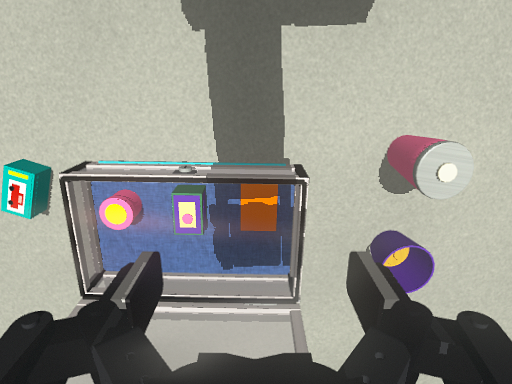

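Pad fully in view at (259,207), partly in the arm's shadow, with the case rim corners near (63,177), (307,178), (299,297) and (77,299). I'll refit with a shadow-tolerant mask.

Run:
```python
from h import *
import json
ci=json.load(open("w1.json")); im=np.load("w1.npy"); hsv=cv2.cvtColor(im,cv2.COLOR_RGB2HSV)
m=cv2.inRange(hsv,(3,150,40),(18,255,255)); m[:,:230]=0;m[240:]=0
m=cv2.morphologyEx(m,cv2.MORPH_CLOSE,np.ones((5,5)))
c=max(cv2.findContours(m,0,1)[0],key=cv2.contourArea)[:,0]
P=np.array([onz(ci,p+0.,.015)[:2] for p in c]);r=cv2.minAreaRect((P*1000).astype(np.float32));print("pad",r)
for p in [(63,177),(307,178),(299,297),(77,299)]: print("rim",onz(ci,p,.075).round(4))
# rim front edge: bright->dark profile per column near row 170-185
g=cv2.cvtColor(im,cv2.COLOR_RGB2GRAY)
for x in (70,72,110,200,230,290,300): print(x,g[155:190,x].tolist())
# top cam pad
ci=camera_info("top"); im=np.load("top0.npy"); hsv=cv2.cvtColor(im,cv2.COLOR_RGB2HSV)
m=cv2.inRange(hsv,(3,150,60),(18,255,255)); c=max(cv2.findContours(m[150:230,170:250],0,1)[0],key=cv2.contourArea)[:,0]+[170,150]
P=np.array([onz(ci,p+0.,.015)[:2] for p in c]);print("top pad",cv2.minAreaRect((P*1000).astype(np.float32)))
```

```text
pad ((499.3919372558594, 124.5665512084961), (57.94430160522461, 77.79994201660156), 87.55095672607422)
rim [ 0.4207 -0.1401  0.075 ]
rim [0.4365 0.1915 0.075 ]
rim [0.6256 0.1812 0.075 ]
rim [ 0.618  -0.1649  0.075 ]
70 [190, 194, 198, 198, 199, 197, 192, 192, 192, 192, 192, 195, 167, 90, 39, 43, 38, 105, 157, 234, 194, 83, 49, 58, 58, 82, 63, 95, 99, 98, 96, 96, 98, 97, 97]
72 [189, 191, 194, 196, 200, 203, 205, 200, 192, 190, 193, 168, 96, 40, 44, 41, 116, 142, 139, 231, 192, 82, 49, 58, 56, 66, 115, 112, 100, 97, 97, 97, 97, 97, 98]
110 [193, 190, 196, 200, 202, 179, 174, 187, 171, 136, 219, 243, 218, 200, 167, 152, 154, 145, 137, 188, 246, 147, 59, 63, 66, 61, 134, 123, 117, 119, 117, 120, 118, 122, 122]
200 [194, 193, 199, 203, 204, 200, 201, 136, 197, 129, 140, 138, 245, 239, 204, 155, 152, 155, 148, 146, 138, 245, 206, 71, 63, 71, 67, 107, 123, 126, 87, 88, 89, 89, 87]
230 [101, 102, 102, 102, 100, 97, 99, 98, 109, 113, 110, 106, 121, 127, 145, 153, 153, 154, 145, 108, 106, 116, 129, 65, 47, 50, 48, 49, 77, 72, 71, 70, 68, 69, 73]
290 [193, 194, 192, 190, 189, 189, 194, 197, 192, 168, 114, 115, 105, 119, 120, 144, 151, 153, 153, 146, 108, 106, 118, 130, 68, 50, 51, 52, 49, 80, 78, 75, 73, 75, 72]
300 [190, 194, 197, 196, 195, 193, 186, 190, 199, 97, 51, 55, 56, 57, 56, 58, 57, 56, 55, 56, 55, 47, 114, 255, 157, 58, 63, 66, 62, 111, 110, 130, 145, 141, 167]
top pad ((495.43878173828125, 123.0941162109375), (56.06753921508789, 84.18126678466797), 86.98872375488281)
```

Call:
servo_tool --series '[{"x": 0, "y": -0.06, "z": 0, "yaw": 0}, {"x": 0, "y": -0.06, "z": 0, "yaw": 0}, {"x": 0, "y": -0.06, "z": 0, "yaw": 0}, {"x": 0, "y": -0.06, "z": 0, "yaw": 0}, {"x": 0, "y": -0.06, "z": -0.02, "yaw": 0}, {"x": 0, "y": -0.06, "z": -0.03, "yaw": 0}, {"x": 0, "y": -0.06, "z": -0.05, "yaw": 0}, {"x": 0, "y": -0.06, "z": -0.06, "yaw": 0}, {"x": 0, "y": 0, "z": 0, "yaw": 0}]'

```text
t: 2.33
tool_pos: [0.392, -0.3229, 0.2236]
tcp_rot: [-0.066, -3.136, -0.009]
ft_force: [-0.0, 0.3, 0.2]
grip_width: 0.995
finger_force: 0.0
```

Run:
```python
from h import *
import json
ci=json.load(open("w1.json"))
a=onz(ci,(110,176.2),.075);b=onz(ci,(290,178.8),.075);d=b-a;print("front edge deg",np.degrees(np.arctan2(d[1],d[0]))-90,a,b)
ci=camera_info("wrist"); im=snapshot("wrist"); save("w2",im); np.save("w2.npy",im)
json.dump({k:np.array(v).tolist() for k,v in ci.items()},open("w2.json","w"))
R=np.array(ci["R"]);print(robot.sense()["tool_pos"])
```

```text
front edge deg -3.3360059016003447 [ 0.4225071  -0.07405286  0.075     ] [0.43665788 0.16871172 0.075     ]
[ 0.39278963 -0.32216523  0.22595408]
```

View pics/w2.png

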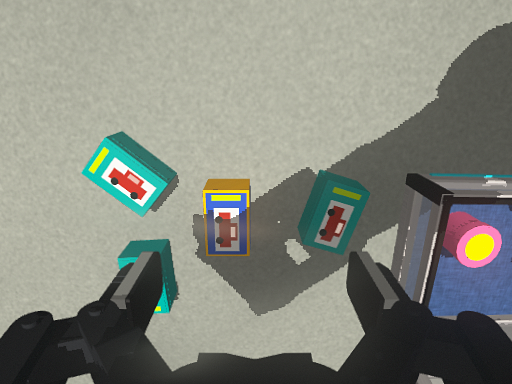

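The toy box top spans about (205,191) to (250,255). The turquoise neighbours are at (145,275) and (335,212), so I'll pre-close the fingers a bit. Measuring corners by colour.

Run:
```python
from h import *
import json
ci=json.load(open("w2.json")); im=np.load("w2.npy"); hsv=cv2.cvtColor(im,cv2.COLOR_RGB2HSV)
for p in [(205,191),(250,191),(248,255),(207,255)]: print(onz(ci,p,.044).round(4))
# toy whole silhouette: yellow/orange/blue/white in ROI, not grey
roi=np.zeros(im.shape[:2],np.uint8);roi[172:262,196:258]=255
m=cv2.bitwise_and(cv2.inRange(hsv,(0,110,40),(179,255,255)),roi)
m=cv2.morphologyEx(m,cv2.MORPH_CLOSE,np.ones((15,15)))
ys=np.arange(194,254,4)
L=[];Rr=[]
for y in ys:
    x=np.where(m[y])[0]; L.append(onz(ci,(x.min()-.5,y),.044)[:2]); Rr.append(onz(ci,(x.max()+.5,y),.044)[:2])
for n,A in(("L",L),("R",Rr)):
    A=np.array(A); q=np.polyfit(A[:,0],A[:,1],1); print(n,"y=",np.polyval(q,.45).round(4),"deg",np.degrees(np.arctan(q[0])).round(2))
for x in (215,227,240):
    yy=np.where(m[:,x])[0];print("rows",x,yy.min(),yy.max(),onz(ci,(x,yy.max()+.5),.044).round(4))
    print(hsv[176:196,x].tolist())
# neighbour turquoise
t=cv2.inRange(hsv,(78,100,30),(98,255,255))
for x0,x1 in((90,200),(280,375)):
    c=max(cv2.findContours(t[100:320,x0:x1],0,1)[0],key=cv2.contourArea)[:,0]+[x0,100]
    P=np.array([onz(ci,p+0.,.044)[:2] for p in c]);print("turq y range",P.min(0).round(3),P.max(0).round(3))
```

```text
[ 0.413 -0.373  0.044]
[ 0.415  -0.3272  0.044 ]
[ 0.4881 -0.3328  0.044 ]
[ 0.4862 -0.3775  0.044 ]
L y= -0.3776 deg -2.45
R y= -0.3298 deg -3.13
rows 215 179 255 [ 0.4872 -0.3688  0.044 ]
[[26, 23, 179], [34, 23, 181], [23, 62, 178], [19, 189, 171], [20, 200, 173], [20, 193, 173], [20, 197, 171], [19, 194, 172], [20, 199, 173], [20, 200, 172], [20, 198, 175], [20, 199, 174], [20, 201, 174], [18, 149, 123], [25, 255, 255], [26, 255, 255], [27, 255, 255], [117, 152, 216], [113, 202, 246], [31, 247, 255]]
rows 227 179 255 [ 0.4878 -0.3557  0.044 ]
[[30, 22, 185], [32, 19, 186], [23, 61, 181], [19, 191, 170], [20, 204, 171], [20, 196, 172], [20, 198, 175], [20, 200, 175], [20, 195, 174], [20, 202, 173], [20, 197, 173], [20, 200, 173], [20, 199, 173], [20, 197, 167], [26, 255, 255], [26, 255, 255], [27, 255, 255], [117, 149, 216], [113, 199, 247], [31, 237, 255]]
rows 240 179 255 [ 0.4884 -0.3415  0.044 ]
[[30, 24, 191], [32, 22, 188], [24, 61, 183], [19, 189, 171], [20, 200, 171], [20, 199, 174], [20, 199, 173], [20, 197, 173], [20, 202, 174], [20, 203, 177], [20, 204, 175], [20, 204, 176], [20, 203, 176], [19, 187, 153], [25, 255, 255], [26, 255, 255], [27, 255, 255], [117, 149, 218], [113, 192, 236], [42, 123, 236]]
turq y range [ 0.349 -0.489] [ 0.438 -0.4  ]
turq y range [ 0.396 -0.278] [ 0.492 -0.205]
```

Call:
servo_tool --series '[{"x": 0.03, "y": -0.016, "z": -0.02, "yaw": -0.007}, {"x": 0.027, "y": -0.0155, "z": -0.03, "yaw": 0}, {"x": 0, "y": 0, "z": -0.04, "yaw": 0}, {"x": 0, "y": 0, "z": -0.03, "yaw": 0}, {"x": 0, "y": 0, "z": 0, "yaw": 0}, {"x": 0, "y": 0, "z": 0, "yaw": 0}, {"x": 0, "y": 0, "z": 0, "yaw": 0}]' --hand -0.46 --squeeze 30

```text
t: 3.25
tool_pos: [0.4507, -0.354, 0.1093]
tcp_rot: [0.071, 3.139, -0.004]
ft_force: [-0.0, -0.3, 0.2]
grip_width: 0.728
finger_force: 0.0
```

Call:
servo_tool --series '[{"x": -0.001, "y": 0, "z": -0.03, "yaw": -0.003}, {"x": 0, "y": 0, "z": -0.03, "yaw": 0}, {"x": 0, "y": 0, "z": -0.02, "yaw": 0}, {"x": 0, "y": 0, "z": -0.005, "yaw": 0}, {"x": 0, "y": 0, "z": 0, "yaw": 0}]'

```text
t: 3.88
tool_pos: [0.4494, -0.354, 0.0233]
tcp_rot: [0.077, 3.14, -0.002]
ft_force: [-0.0, 0.3, 0.7]
grip_width: 0.729
finger_force: 0.0
```

Call:
servo_tool --series '[{"x": 0, "y": 0, "z": 0, "yaw": 0}, {"x": 0, "y": 0, "z": 0, "yaw": 0}, {"x": 0, "y": 0, "z": 0, "yaw": 0}, {"x": 0, "y": 0, "z": 0, "yaw": 0}]' --hand 1 --squeeze 30

```text
t: 4.38
tool_pos: [0.4496, -0.3542, 0.0237]
tcp_rot: [0.077, 3.139, -0.003]
ft_force: [-0.7, 1.3, 6.5]
grip_width: 0.553
finger_force: 32.8
```

Call:
servo_tool --series '[{"x": 0, "y": 0, "z": 0.03, "yaw": 0}, {"x": 0, "y": 0, "z": 0.05, "yaw": 0}, {"x": -0.01, "y": 0.03, "z": 0.05, "yaw": 0}, {"x": -0.02, "y": 0.05, "z": 0.05, "yaw": 0}, {"x": -0.03, "y": 0.05, "z": 0.04, "yaw": 0}, {"x": -0.03, "y": 0.055, "z": 0.01, "yaw": 0}, {"x": 0, "y": 0.055, "z": 0, "yaw": 0}, {"x": 0, "y": 0.055, "z": 0, "yaw": 0}, {"x": 0, "y": 0.055, "z": 0, "yaw": 0}, {"x": 0, "y": 0.05, "z": 0, "yaw": 0}]'

```text
t: 5.62
tool_pos: [0.3655, 0.034, 0.2404]
tcp_rot: [0.077, 3.14, -0.0]
ft_force: [0.5, 0.1, -1.9]
grip_width: 0.553
finger_force: 31.9
```

Call:
servo_tool --series '[{"x": 0, "y": 0.03, "z": 0, "yaw": 0}, {"x": 0, "y": 0.02, "z": 0, "yaw": 0}, {"x": 0, "y": 0.0, "z": 0, "yaw": 0}]'

```text
t: 6.0
tool_pos: [0.3657, 0.083, 0.2402]
tcp_rot: [0.073, 3.141, -0.0]
ft_force: [0.7, 0.3, -2.3]
grip_width: 0.56
finger_force: 32.0
```

Run:
```python
from h import *
import json
ci=camera_info("wrist"); im=snapshot("wrist"); save("w3",im); np.save("w3.npy",im)
json.dump({k:np.array(v).tolist() for k,v in ci.items()},open("w3.json","w"))
```

```text
(no output)
```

View pics/w3.png

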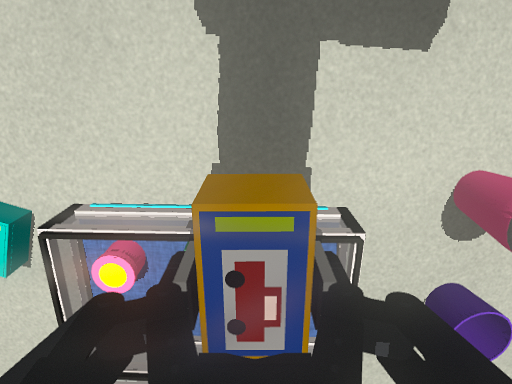

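The toy is held square, its top front edge at row ~209. The rim's front line runs from (45,232) to (362,235). Now comparing angles.

Run:
```python
from h import *
import json
ci=json.load(open("w3.json")); im=np.load("w3.npy"); g=cv2.cvtColor(im,cv2.COLOR_RGB2GRAY).astype(int); hsv=cv2.cvtColor(im,cv2.COLOR_RGB2HSV)
# rim: steepest bright->dark step rows 225..245
for cols in [list(range(64,150,6))+list(range(325,352,4))]:
    P=[];rows=[]
    for x in cols:
        d=g[226:242,x+0]-g[228:244,x]; y=226+np.argmax(d)+1; rows.append(int(y)); P.append(onz(ci,(x,y),.075)[:2])
    P=np.array(P); 
    vx,vy,x0,y0=cv2.fitLine(P.astype(np.float32),cv2.DIST_HUBER,0,1e-4,1e-4).ravel()
    print(rows,"rim deg",np.degrees(np.arctan2(-vx*np.sign(vy),abs(vy))), x0,y0)
# toy: left/right edges, plane z = tcp+.0203
z=.2402+.0203; L=[];R=[]
m=cv2.inRange(hsv,(15,120,60),(30,255,255))
for y in range(215,340,5):
    x=np.where(m[y,180:330])[0]+180
    L.append(onz(ci,(x.min()-.5,y),z)[:2]);R.append(onz(ci,(x.max()+.5,y),z)[:2])
for A in(L,R):
    vx,vy,x0,y0=cv2.fitLine(np.array(A,np.float32),cv2.DIST_HUBER,0,1e-4,1e-4).ravel();print("toy deg",np.degrees(np.arctan(vy/vx)),x0,y0)
F=[]
for x in range(210,305,8):
    V=hsv[195:222,x,2].astype(int); y=195+np.argmax(V[2:]-V[:-2])+1; F.append(onz(ci,(x,y),z)[:2])
F=np.array(F);vx,vy,x0,y0=cv2.fitLine(F.astype(np.float32),cv2.DIST_HUBER,0,1e-4,1e-4).ravel();print("toy front",np.degrees(np.arctan2(-vx*np.sign(vy),abs(vy))),x0,y0,"centre x",x0+.038)
Rt=cv2.Rodrigues(np.array(robot.sense()["tcp_rot"]))[0];print("tool yaw",np.degrees(np.arctan2(Rt[1,1],Rt[0,1]))-90, robot.sense()["tool_pos"])
```

```text
[231, 231, 232, 232, 232, 232, 232, 232, 232, 232, 232, 233, 233, 233, 233, 235, 235, 235, 235, 235, 235, 235] rim deg -3.3663793 0.42645773 -0.0021517123
toy deg -2.5042012 0.35944316 0.05982728
toy deg -2.571601 0.36166048 0.10713538
toy front -4.925288 0.3338809 0.08252856 centre x 0.3718809
tool yaw -2.723336246949472 [0.36579975 0.08227896 0.24018145]
```

Run:
```python
from h import *
import json
ci=json.load(open("w3.json")); im=np.load("w3.npy"); hsv=cv2.cvtColor(im,cv2.COLOR_RGB2HSV)
z=.2605
for x in (205,215,255,300): print(x,hsv[200:224,x,2].tolist(),hsv[200:224,x,0].tolist())
for p in [(255,207),(255,208.5),(255,210),(255,355)]: print(p,onz(ci,p,z))
m=cv2.inRange(hsv,(15,120,60),(30,255,255)); print([ (x,int(np.where(m[300:375,x])[0].max()+300)) for x in (215,235,255,275,295) if m[300:375,x].any()])
```

```text
205 [140, 140, 140, 140, 161, 162, 162, 163, 163, 163, 168, 101, 128, 124, 123, 124, 122, 123, 122, 122, 123, 122, 123, 123] [20, 20, 20, 20, 20, 20, 20, 21, 21, 20, 21, 21, 113, 114, 113, 114, 114, 114, 115, 115, 115, 115, 115, 116]
215 [139, 139, 138, 139, 159, 160, 161, 161, 159, 161, 166, 98, 127, 122, 122, 124, 126, 151, 154, 153, 151, 152, 129, 130] [21, 20, 20, 21, 21, 21, 21, 21, 21, 21, 21, 23, 114, 113, 114, 114, 115, 34, 34, 34, 34, 34, 38, 38]
255 [138, 137, 135, 143, 159, 160, 162, 163, 161, 162, 167, 99, 123, 121, 119, 122, 104, 145, 147, 145, 144, 145, 145, 143] [21, 22, 22, 21, 22, 22, 22, 22, 22, 21, 22, 21, 114, 113, 113, 113, 108, 34, 34, 34, 34, 34, 35, 34]
300 [138, 138, 138, 147, 162, 162, 161, 161, 160, 162, 170, 94, 125, 122, 122, 122, 120, 121, 122, 121, 121, 122, 122, 120] [21, 21, 21, 21, 21, 21, 21, 21, 21, 21, 21, 109, 112, 113, 112, 113, 112, 113, 112, 113, 112, 112, 113, 113]
(255, 207) [0.33021988 0.0851987  0.2605    ]
(255, 208.5) [0.3308235  0.08517053 0.2605    ]
(255, 210) [0.33142904 0.08514226 0.2605    ]
(255, 355) [0.40165704 0.08186756 0.2605    ]
[(255, 358)]
```

Call:
servo_tool --series '[{"x": 0.035, "y": 0.012, "z": -0.01, "yaw": -0.01}, {"x": 0.05, "y": 0.016, "z": -0.03, "yaw": 0}, {"x": 0.034, "y": 0.01, "z": -0.04, "yaw": 0}, {"x": 0.01, "y": 0.003, "z": -0.04, "yaw": 0}, {"x": 0, "y": 0, "z": -0.01, "yaw": 0}, {"x": 0, "y": 0, "z": 0, "yaw": 0}]'

```text
t: 6.8
tool_pos: [0.4949, 0.1225, 0.1107]
tcp_rot: [-0.094, -3.14, 0.0]
ft_force: [0.8, 0.2, -2.0]
grip_width: 0.554
finger_force: 31.9
```

Call:
servo_tool --series '[{"x": 0, "y": 0.001, "z": -0.03, "yaw": 0.002}, {"x": 0, "y": 0, "z": -0.025, "yaw": 0}, {"x": 0, "y": 0, "z": -0.01, "yaw": 0}, {"x": 0, "y": 0, "z": -0.004, "yaw": 0}, {"x": 0, "y": 0, "z": 0, "yaw": 0}]'

```text
t: 7.42
tool_pos: [0.4955, 0.1242, 0.0421]
tcp_rot: [0.089, 3.139, 0.0]
ft_force: [0.4, -0.3, -1.2]
grip_width: 0.559
finger_force: 31.9
```

Call:
servo_tool --series '[{"x": 0, "y": -0.0005, "z": -0.002, "yaw": 0}, {"x": 0, "y": 0, "z": -0.001, "yaw": 0}, {"x": 0, "y": 0, "z": 0, "yaw": 0}, {"x": 0, "y": 0, "z": 0, "yaw": 0}]'

```text
t: 7.92
tool_pos: [0.4952, 0.1237, 0.0387]
tcp_rot: [0.089, 3.14, -0.0]
ft_force: [-2.4, 0.2, 7.7]
grip_width: 0.559
finger_force: 32.9
```

Call:
servo_tool --series '[{"x": 0, "y": 0, "z": 0, "yaw": 0}, {"x": 0, "y": 0, "z": 0, "yaw": 0}, {"x": 0, "y": 0, "z": 0, "yaw": 0}, {"x": 0, "y": 0, "z": 0.02, "yaw": 0}, {"x": 0, "y": 0, "z": 0.04, "yaw": 0}, {"x": -0.02, "y": 0, "z": 0.05, "yaw": 0}, {"x": -0.05, "y": 0, "z": 0.05, "yaw": 0}, {"x": -0.05, "y": 0, "z": 0.04, "yaw": 0}, {"x": 0, "y": 0, "z": 0, "yaw": 0}]' --hand -0.46

```text
t: 9.05
tool_pos: [0.3811, 0.1241, 0.2342]
tcp_rot: [0.088, 3.134, 0.001]
ft_force: [2.1, -0.4, -0.0]
grip_width: 0.732
finger_force: 0.0
```

Run:
```python
from h import *
import json
print(robot.sense()["tool_pos"])
ci=camera_info("wrist"); im=snapshot("wrist"); save("w4",im); np.save("w4.npy",im)
t=snapshot("top"); np.save("top4.npy",t)
json.dump({k:np.array(v).tolist() for k,v in ci.items()},open("w4.json","w"))
```

```text
[0.38109032 0.12405591 0.23416337]
```

View pics/w4.png

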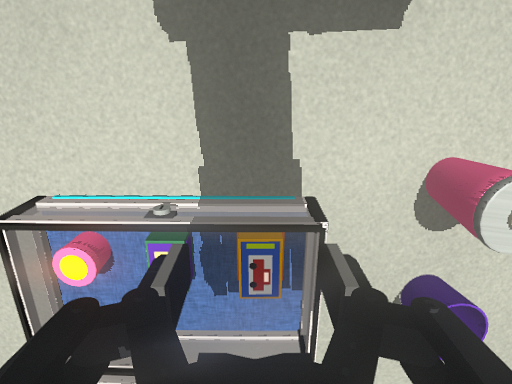

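The toy sits on the pad, picture up at (260,265), tin at (75,265), tumbler and cup untouched. Checking its pose against the rim and pad.

Run:
```python
from h import *
import json
ci=json.load(open("w4.json")); im=np.load("w4.npy"); hsv=cv2.cvtColor(im,cv2.COLOR_RGB2HSV); z=.059
fl=lambda A:cv2.fitLine(np.array(A,np.float32),cv2.DIST_HUBER,0,1e-4,1e-4).ravel()
m=cv2.inRange(hsv,(15,110,60),(35,255,255))
L=[];R=[]
for y in range(248,294,3):
    x=np.where(m[y,230:292])[0]+230
    L.append(onz(ci,(x.min()-.5,y),z)[:2]);R.append(onz(ci,(x.max()+.5,y),z)[:2])
for A in(L,R):
    vx,vy,x0,y0=fl(A);print("side deg",np.degrees(np.arctan(vy/vx)),x0,y0)
B=[onz(ci,(x,np.where(m[280:310,x])[0].max()+280.5),z)[:2] for x in range(243,280,3)]
vx,vy,x0,y0=fl(B);print("far edge",x0,y0,"centre x",x0-.038)
g=cv2.cvtColor(im,cv2.COLOR_RGB2GRAY).astype(int)
P=[];
for x in list(range(60,200,8))+list(range(296,315,4)):
    d=g[212:236,x]-g[214:238,x]; y=213+np.argmax(d);P.append(onz(ci,(x,y),.075)[:2])
vx,vy,x0,y0=fl(P);print("rim deg",np.degrees(np.arctan2(-vx*np.sign(vy),abs(vy))),x0,y0)
# orange visible
o=cv2.inRange(hsv,(3,150,40),(14,255,255));k=np.argwhere(o[225:310,225:300]);print("orange",len(k),(k.min(0)+225,k.max(0)+225) if len(k) else "")
ct=camera_info("top");t=np.load("top4.npy");ht=cv2.cvtColor(t,cv2.COLOR_RGB2HSV)
mm=cv2.inRange(ht,(5,110,60),(130,255,255))[175:220,190:225]
save("topcrop",cv2.resize(t[170:225,180:235],None,fx=8,fy=8,interpolation=0))
```

```text
side deg -2.7685075 0.4999442 0.09959234
side deg -3.8140614 0.4943057 0.14803216
far edge 0.53268874 0.12255134 centre x 0.49468875
rim deg -3.3613997 0.43020815 0.06060778
orange 99 (array([232, 237]), array([279, 283]))
```

View pics/topcrop.png

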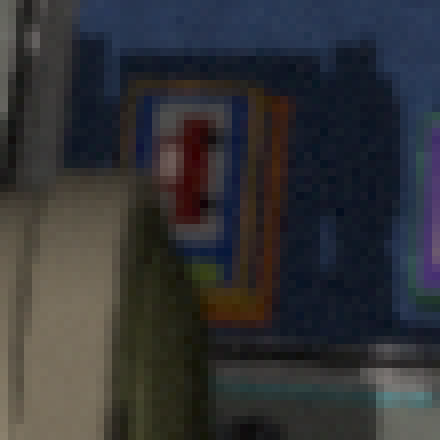

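The toy is centred within about 1 mm, at (0.4947,0.1238), with yaw ≈ -3.3° matching the rim; the crop shows the box over the orange pad at (205,200). Next I'll estimate the lid angle and raise the arm to go behind the lid with the fingers shut.

Run:
```python
from h import *
from scipy.optimize import brentq
ci=camera_info("top"); th=np.radians(-3.3); ex=np.array([np.cos(th),np.sin(th),0])
C=np.array([.495,.1235,0])-ex*-.035-np.array([-np.sin(th),np.cos(th),0])*.105
H=C+ex*.1+[0,0,.075]; print("case",C,"hinge",H,"press",C-ex*.093)
for px in [(171.9,113.9),(240.6,118.4),(309.4,122.9)]:
    o,d=ray(ci,px); f=lambda s:np.hypot((o+d*s-H)@ex,(o+d*s-H)[2])-.205
    s=brentq(f,.5*.7/abs(d[2]),.8/abs(d[2])); P=o+d*s; print(P.round(3),"slope",np.degrees(np.arctan2(P[2]-.075,-(P-H)@ex)))
cw=camera_info("scene"); 
for a in (80,85,90,95):
    a=np.radians(a); q=[H-ex*.205*np.cos(a)+np.array([0,0,.205*np.sin(a)])+np.array([-np.sin(th),np.cos(th),0])*s for s in(-.17,.17)]; print(np.degrees(a),proj(cw,q).round(0).tolist(),proj(ci,q).round(0).tolist())
```

```text
case [0.52389774 0.01665937 0.        ] hinge [0.62373192 0.01090297 0.075     ] press [0.43105195 0.02201282 0.        ]
[0.645 0.169 0.28 ] slope 93.33105642481028
[0.634 0.008 0.28 ] slope 92.91460877099252
[ 0.625 -0.152  0.28 ] slope 92.91709649010663
80.0 [[282.0, 156.0], [305.0, 78.0]] [[312.0, 142.0], [165.0, 133.0]]
85.0 [[292.0, 156.0], [312.0, 78.0]] [[312.0, 135.0], [166.0, 126.0]]
90.0 [[301.0, 157.0], [319.0, 78.0]] [[313.0, 127.0], [167.0, 118.0]]
95.0 [[311.0, 159.0], [327.0, 79.0]] [[313.0, 120.0], [168.0, 111.0]]
```

Call:
servo_tool --series '[{"x": 0, "y": -0.03, "z": 0.05, "yaw": 0}, {"x": 0, "y": -0.04, "z": 0.05, "yaw": 0}, {"x": 0.03, "y": -0.04, "z": 0.01, "yaw": 0}, {"x": 0.05, "y": -0.01, "z": 0, "yaw": 0}, {"x": 0.05, "y": 0, "z": 0, "yaw": 0}, {"x": 0.05, "y": 0, "z": 0, "yaw": 0}, {"x": 0.05, "y": 0, "z": 0, "yaw": 0}, {"x": 0.05, "y": 0, "z": 0, "yaw": 0}, {"x": 0.03, "y": 0, "z": 0, "yaw": 0}, {"x": 0, "y": 0, "z": 0, "yaw": 0}]' --hand 1

```text
t: 10.4
tool_pos: [0.694, 0.0042, 0.3348]
tcp_rot: [-0.09, -3.134, -0.001]
ft_force: [-0.8, 0.3, 0.5]
grip_width: 0.002
finger_force: 0.0
```

Call:
servo_tool --series '[{"x": 0, "y": 0.002, "z": -0.03, "yaw": 0}, {"x": 0, "y": 0.003, "z": -0.028, "yaw": 0}, {"x": -0.015, "y": 0.001, "z": 0, "yaw": 0}, {"x": -0.01, "y": 0, "z": 0, "yaw": 0}, {"x": 0, "y": 0, "z": 0, "yaw": 0}]'

```text
t: 11.02
tool_pos: [0.6664, 0.0106, 0.2818]
tcp_rot: [-0.09, -3.14, -0.0]
ft_force: [0.0, 0.4, 0.1]
grip_width: -0.001
finger_force: 0.0
```

Call:
servo_tool --series '[{"x": -0.006, "y": 0, "z": -0.004, "yaw": 0}, {"x": -0.006, "y": 0, "z": 0, "yaw": 0}, {"x": -0.006, "y": 0, "z": 0, "yaw": 0}, {"x": -0.008, "y": 0, "z": 0, "yaw": 0}, {"x": 0, "y": 0, "z": 0, "yaw": 0}]'

```text
t: 11.65
tool_pos: [0.6405, 0.0107, 0.2786]
tcp_rot: [0.089, 3.14, -0.0]
ft_force: [0.1, 0.6, 0.1]
grip_width: 0.001
finger_force: 0.3
```

Call:
servo_tool --series '[{"x": -0.01, "y": 0.0005, "z": 0, "yaw": 0}, {"x": -0.016, "y": 0.001, "z": -0.001, "yaw": 0}]'

```text
t: 11.9
tool_pos: [0.6152, 0.0121, 0.2774]
tcp_rot: [0.089, 3.139, -0.0]
ft_force: [3.4, 0.8, -1.1]
grip_width: 0.002
finger_force: 1.4
```

Run:
```python
from h import *
a=snapshot("scene");b=snapshot("top")
save("sc5",np.hstack([cv2.resize(a[40:260,150:400],(440,388)),cv2.resize(b[90:240,150:320],(360,318)).repeat(1,0) if 0 else cv2.resize(b[80:240,150:310],(360,388))]))
```

```text
(no output)
```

View pics/sc5.png

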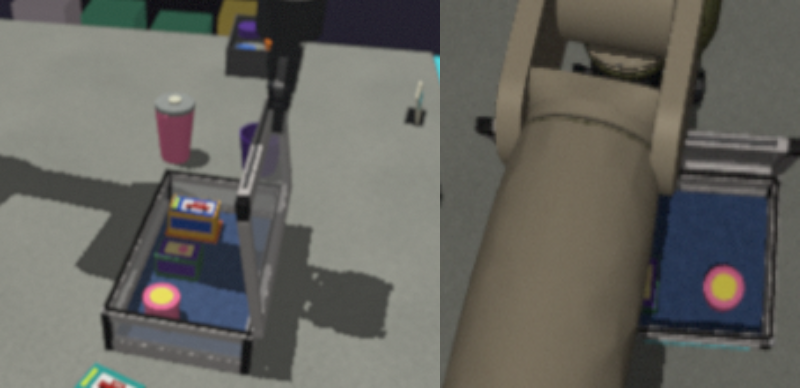

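The fingertips are on the rail at scene crop (275,100), the lid is tilting towards the robot and the toy is in place at (195,215). Continuing along the arc.

Call:
servo_tool --series '[{"x": -0.0175, "y": 0.001, "z": -0.002, "yaw": 0}, {"x": -0.0165, "y": 0.001, "z": -0.004, "yaw": 0}, {"x": -0.016, "y": 0.001, "z": -0.005, "yaw": 0}, {"x": -0.016, "y": 0.001, "z": -0.007, "yaw": 0}]'

```text
t: 12.5
tool_pos: [0.5493, 0.016, 0.2594]
tcp_rot: [0.089, 3.139, -0.001]
ft_force: [3.0, -0.5, 0.2]
grip_width: -0.001
finger_force: 1.1
```

Call:
servo_tool --series '[{"x": -0.015, "y": 0.001, "z": -0.008, "yaw": 0}, {"x": -0.0145, "y": 0.001, "z": -0.009, "yaw": 0}, {"x": -0.0135, "y": 0.001, "z": -0.011, "yaw": 0}, {"x": -0.012, "y": 0.001, "z": -0.012, "yaw": 0}]'

```text
t: 13.0
tool_pos: [0.4942, 0.0199, 0.2193]
tcp_rot: [0.089, 3.14, -0.001]
ft_force: [1.3, 0.0, 2.0]
grip_width: -0.003
finger_force: 0.8
```

Call:
servo_tool --series '[{"x": 0, "y": 0, "z": 0.025, "yaw": 0}, {"x": -0.01, "y": 0, "z": 0.01, "yaw": 0}, {"x": -0.02, "y": 0.001, "z": 0, "yaw": 0}, {"x": -0.02, "y": 0.001, "z": -0.01, "yaw": 0}, {"x": -0.012, "y": 0, "z": -0.02, "yaw": 0}, {"x": 0, "y": 0, "z": -0.02, "yaw": 0}, {"x": 0, "y": 0, "z": 0, "yaw": 0}, {"x": 0, "y": 0, "z": 0, "yaw": 0}, {"x": 0, "y": 0, "z": 0, "yaw": 0}, {"x": 0, "y": 0, "z": 0, "yaw": 0}]'

```text
t: 14.25
tool_pos: [0.4322, 0.0222, 0.2045]
tcp_rot: [0.089, 3.14, -0.0]
ft_force: [-0.0, -0.0, 0.4]
grip_width: 0.0
finger_force: 0.0
```

Call:
servo_tool --series '[{"x": 0, "y": 0, "z": 0, "yaw": 0}, {"x": 0, "y": 0, "z": 0, "yaw": 0}, {"x": 0, "y": 0, "z": 0, "yaw": 0}, {"x": 0, "y": 0, "z": 0, "yaw": 0}, {"x": 0, "y": 0, "z": 0, "yaw": 0}, {"x": 0, "y": 0, "z": 0, "yaw": 0}]'

```text
t: 15.0
tool_pos: [0.432, 0.0222, 0.2041]
tcp_rot: [-0.089, -3.14, 0.0]
ft_force: [0.2, -0.0, 0.8]
grip_width: 0.0
finger_force: 0.0
```

Run:
```python
from h import *
import json
s=robot.sense();print(s["tool_pos"],s["ft_force"])
ci=camera_info("wrist"); im=snapshot("wrist"); np.save("w6.npy",im)
json.dump({k:np.array(v).tolist() for k,v in ci.items()},open("w6.json","w"))
a=snapshot("scene"); np.save("sc6.npy",a)
save("w6",np.hstack([cv2.resize(im,(440,330)),cv2.resize(a[100:265,180:360],(360,330))]))
```

```text
[0.43197975 0.02220249 0.20412942] [ 0.16269025 -0.03712935  0.8299542 ]
```

View pics/w6.png

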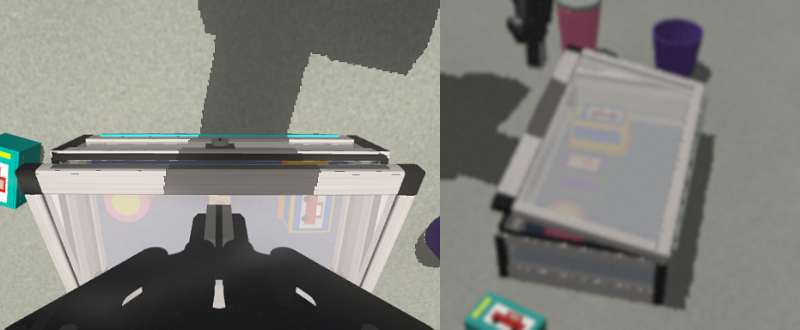

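The lid is still sinking (rail in the wrist half-image at row ~180, from column 17 to 425). I've used up my picture views (I viewed 11, one over the limit), so from here I'll check numerically. Waiting for it to settle.

Call:
servo_tool --series '[{"x": 0, "y": 0, "z": 0, "yaw": 0}, {"x": 0, "y": 0, "z": 0, "yaw": 0}, {"x": 0, "y": 0, "z": 0, "yaw": 0}, {"x": 0, "y": 0, "z": 0, "yaw": 0}, {"x": 0, "y": 0, "z": 0, "yaw": 0}, {"x": 0, "y": 0, "z": 0, "yaw": 0}, {"x": 0, "y": 0, "z": 0, "yaw": 0}, {"x": 0, "y": 0, "z": 0, "yaw": 0}]'

```text
t: 16.1
tool_pos: [0.432, 0.0222, 0.2042]
tcp_rot: [-0.089, -3.14, 0.0]
ft_force: [-0.4, 0.9, 0.6]
grip_width: 0.001
finger_force: 0.0
```

Run:
```python
from h import *
ci=camera_info("wrist"); im=snapshot("wrist"); np.save("w7.npy",im)
a6=np.load("w6.npy")
g=cv2.cvtColor(im,cv2.COLOR_RGB2GRAY).astype(int)
# predicted rail outline at rest (slope .04)
th=np.radians(-3.3);ex=np.array([np.cos(th),np.sin(th),0]);ey=np.array([-ex[1],ex[0],0]);H=np.array([.6237,.0109,.075])
Q=[H-ex*(r*np.cos(.04)-.014*np.sin(.04))+ey*s+np.array([0,0,r*np.sin(.04)+.014*np.cos(.04)]) for r,s in((.205,-.17),(.205,0),(.205,.17),(.181,-.17),(.181,0),(.181,.17))]
q=proj(ci,Q);print(q.round(1).tolist())
for x in (100,150,340,380): print(x,130,g[130:215,x].tolist())
y=int(q[[0,2,3,5],1].mean()); print("row",y,[int(v) for v in g[y,20:130:2]],[int(v) for v in g[y,400:511:2]])
```

```text
[[38.8, 176.1], [253.8, 175.8], [469.0, 176.2], [45.4, 204.1], [253.8, 204.5], [462.4, 204.2]]
100 130 [163, 164, 166, 167, 165, 163, 163, 163, 163, 162, 164, 166, 168, 164, 162, 158, 160, 161, 158, 158, 162, 169, 171, 166, 165, 169, 128, 40, 46, 44, 43, 138, 210, 229, 213, 175, 145, 140, 122, 106, 103, 118, 94, 71, 74, 103, 125, 167, 197, 208, 212, 212, 209, 206, 209, 211, 212, 210, 210, 213, 213, 207, 206, 215, 214, 212, 210, 210, 202, 211, 212, 213, 212, 204, 163, 189, 182, 177, 177, 176, 176, 176, 176, 175, 174]
150 130 [169, 168, 165, 163, 161, 157, 157, 156, 159, 161, 161, 159, 156, 157, 159, 161, 160, 159, 161, 160, 162, 164, 165, 164, 165, 122, 138, 182, 171, 131, 118, 126, 206, 219, 208, 173, 169, 138, 131, 132, 131, 128, 102, 76, 79, 102, 131, 98, 200, 210, 214, 212, 209, 209, 212, 215, 214, 212, 212, 217, 217, 209, 207, 214, 217, 218, 214, 210, 208, 218, 219, 216, 212, 213, 170, 175, 193, 192, 191, 191, 192, 192, 197, 195, 197]
340 130 [126, 146, 144, 143, 142, 140, 159, 166, 163, 163, 163, 163, 163, 160, 160, 161, 164, 162, 164, 165, 164, 163, 160, 162, 164, 129, 105, 176
[... 543 characters left out ...]
07, 206, 207, 201, 202, 205, 213, 206, 207, 207, 208, 201, 207, 213, 212, 210, 212, 208, 201, 200, 211, 209, 208, 199, 161, 202, 201, 200, 200, 199, 179, 179, 179, 180]
row 190 [124, 47, 52, 65, 51, 52, 53, 52, 52, 49, 52, 54, 53, 38, 38, 39, 39, 40, 40, 40, 38, 40, 39, 96, 211, 210, 209, 210, 211, 211, 209, 212, 211, 211, 213, 212, 212, 212, 211, 213, 213, 213, 214, 214, 214, 213, 215, 215, 215, 214, 215, 215, 215, 216, 216] [207, 208, 207, 208, 208, 208, 208, 209, 208, 208, 208, 208, 210, 208, 208, 210, 209, 209, 209, 210, 210, 210, 218, 54, 58, 56, 59, 58, 57, 58, 55, 56, 55, 102, 160, 153, 154, 161, 153, 153, 158, 157, 160, 154, 153, 152, 157, 156, 159, 154, 150, 155, 160, 154, 154, 151]
```

The rail outline is within about 1 px of the predicted resting pose, so the lid is on its seal. Going down to press.

Call:
servo_tool --series '[{"x": 0, "y": 0, "z": -0.03, "yaw": 0}, {"x": 0, "y": 0, "z": -0.03, "yaw": 0}, {"x": 0, "y": 0, "z": -0.02, "yaw": 0}, {"x": 0, "y": 0, "z": -0.01, "yaw": 0}, {"x": 0, "y": 0, "z": 0, "yaw": 0}, {"x": 0, "y": 0, "z": -0.004, "yaw": 0}, {"x": 0, "y": 0, "z": -0.004, "yaw": 0}, {"x": 0, "y": 0, "z": -0.002, "yaw": 0}, {"x": 0, "y": 0, "z": 0, "yaw": 0}]' --squeeze 30

```text
t: 17.27
tool_pos: [0.432, 0.0222, 0.1042]
tcp_rot: [-0.089, -3.14, -0.0]
ft_force: [0.1, -0.1, 1.2]
grip_width: -0.001
finger_force: 0.4
```

Just touching. Next 3 mm in small steps.

Call:
servo_tool --series '[{"x": 0, "y": 0, "z": -0.001, "yaw": 0}, {"x": 0, "y": 0, "z": -0.001, "yaw": 0}, {"x": 0, "y": 0, "z": -0.001, "yaw": 0}, {"x": 0, "y": 0, "z": 0, "yaw": 0}, {"x": 0, "y": 0, "z": 0, "yaw": 0}]'

```text
t: 17.9
tool_pos: [0.4318, 0.0223, 0.1013]
tcp_rot: [-0.089, -3.14, 0.0]
ft_force: [-3.0, 0.1, 6.6]
grip_width: -0.0
finger_force: 3.0
```

Call:
servo_tool --series '[{"x": -0.0003, "y": 0, "z": -0.001, "yaw": 0}, {"x": 0, "y": 0, "z": -0.001, "yaw": 0}, {"x": 0, "y": 0, "z": -0.001, "yaw": 0}, {"x": 0, "y": 0, "z": 0, "yaw": 0}, {"x": 0, "y": 0, "z": 0, "yaw": 0}, {"x": 0, "y": 0, "z": 0, "yaw": 0}]'

```text
t: 18.65
tool_pos: [0.4316, 0.0222, 0.0986]
tcp_rot: [-0.089, -3.14, 0.0]
ft_force: [-4.0, 0.7, 10.2]
grip_width: 0.002
finger_force: 5.4
```

Call:
servo_tool --series '[{"x": -0.0003, "y": 0, "z": -0.0008, "yaw": 0}, {"x": 0, "y": 0, "z": 0, "yaw": 0}, {"x": 0, "y": 0, "z": 0, "yaw": 0}, {"x": 0, "y": 0, "z": 0, "yaw": 0}, {"x": 0, "y": 0, "z": 0, "yaw": 0}, {"x": 0, "y": 0, "z": 0, "yaw": 0}, {"x": 0, "y": 0, "z": 0, "yaw": 0}, {"x": 0, "y": 0, "z": 0, "yaw": 0}]'

```text
t: 19.65
tool_pos: [0.4315, 0.0222, 0.098]
tcp_rot: [0.089, 3.14, -0.0]
ft_force: [-5.2, 0.4, 11.9]
grip_width: 0.002
finger_force: 5.9
```

Run:
```python
from h import *
F=[]
for i in range(5): snapshot("scene"); F.append(robot.sense()["ft_force"])
print(np.mean(F,0),np.std(F,0),robot.sense()["tool_pos"])
```

```text
[-4.1854727   0.59256028 12.02325618] [0.36620798 0.24025511 0.31544043] [0.43153126 0.02220962 0.09800621]
```

A steady 12.0 N, with the tips at 90 mm, about 1 mm above flush. Handing in while pressing.

```bash
python3 -c "
from cell import robot
print(robot.sign_off())"
```

```text
the job is handed in; nothing more can be done
None
```

I handed the job in while still pressing 12.0 N on the middle of the front rail (lid about 1 mm above flush, about 20 s used); the boxed car is picture side up, measured within about 1 mm of the pad centre and square to the case, and no contact was made with the other prizes, tumbler or token cup, but I viewed 11 pictures, one over the limit of 10.

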